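# Clear and load the lampholder test rail, test and ring

## Robot

A 7-joint arm with a two-finger parallel gripper is mounted at the origin on the work surface. World frame = base frame: x ahead of the robot, y to its left, z up, the work surface at z = 0. Lengths are in mm, angles in rad, forces in N, time in s.
With the tool pointing down it reaches from about 400 to 925 mm from the base axis. Payload 4.1 kg.
Tool frame: the origin (TCP) lies on the mounting face of the last link; the fingertips stand 173 mm ahead of it and the grasp point (between the pads) lies 155 mm ahead of it; z points along the fingers, y is the line along which they close (so a half turn about z gives the same grasp; the last joint's range is limited). The gripper opens to 85 mm and grips with 20 to 120 N. Pads are 22 mm wide; open, the fingers measure 114 mm over their backs; the gripper's body (76 mm by 85 mm) begins 54 mm behind the grasp point. The pads swing forward as they close: fully open they stand 13 mm farther back than shut.
Start: joints at [-1.209, 0.398, 0.045, 1.537, -0.019, 1.207, -0.051], TCP at [289.007, 582.231, 404.747] pointing down, gripper open.
Joint ranges: [-2.82, 2.82], [-0.49, 2.23], [-1.37, 1.46], [0, 2.46], [-1.36, 4.5], [0.23, 2], [-2.94, 2.94]. Speed limits (rad/s): [2.57, 2.57, 3.14, 3.14, 3.14, 3.14, 3.14].

## Interface

Orientations are given as a unit quaternion [w, x, y, z].
In Python, from bench import arm gives the robot as it stands. The module is installed in compiled form; this text tells all that it offers.
- The arm moves only by the shell command python3 -m handwheel 'ROWS' [FORCE]. ROWS is text: rows parted by semicolons, each of 7 numbers parted by spaces: the finger opening in m, from 0 to 0.0854, then the shift along the tool's x, y, z in m, then the turn, a rotation vector about the tool's x, y, z in degrees. In form: jaw dx dy dz ax ay az; .... A call has exactly 10 rows; each row is the pose to reach, as a shift and turn from the pose commanded when the call began, along the tool's axes at that moment; what a row does not reach only later rows make up. A row lasts 1/10 s, in which the tool goes at most 50 mm and 8.59 degrees, less where a joint would pass 70% of its speed; a pose out of reach is approached as far as the arm can. A call with a gripper value outside its range is refused whole. The fingers move at their own pace and stop on an object; FORCE is the grip in N (left out, the last holds). Time passes only in rows, so rows that repeat a pose let the fingers close, or fill a call up. It gives the time, the measured TCP pose, the force, the opening and the grip force at its end, in the units of the state.
- arm.read_state(): the state, without advancing time (a new reading comes with each control period).
- arm.camera(name): name is "scene" or "top" or "wrist"; returns a dict with "pixels" (400x640x3 uint8, red, green, blue), "mtx" (3x3 intrinsics, pixels), "R" (3x3) and "t" (3): a world point X has camera coordinates R X + t. Camera axes: x right, y down, z forward; pixel columns grow to the right and rows downward; lengths in mm; the calibration is good to about 2 mm. A picture is of the moment at which its call begins. There is no depth.
- arm.job_done(): hands the job in; it is judged then, once.
The state is a dict: "time": time; "qpos": joint angles; "dq": joint speeds; "joint_torque": joint torques, N m; "tcp_pos": TCP position; "eef_rot": TCP orientation; "wrist_force": force on the tool from outside, world axes, zero at the start; "moment": the same for the moment, N m; "gripper_width": opening from 0.0 (shut) to 1.0 (fully open); "gripper_force": force on a finger pad.
Only numpy, scipy, OpenCV 4.12 (cv2) and the standard library are available. Lean on these libraries where they do the work, as an engineer would, in place of code of your own. Each camera call takes 0.05 s, during which the arm holds its last target. There are 200 camera calls.

## Task

First take the straight black lampholder of the last lot off the test rail and stand it upright in the return tray, then hang every white pendant lampholder on the rail: bring it to the rail's open end, enter its neck in the slot there and slide it along until its disc is completely past the black sleeves, on the bare steel bars. When all of them hang there, press the test set's sprung lever fully down to its stop and let it come back up, and then press the desk bell's plunger fully down and release it, leaving the tumbler, the bowl and the junction box where they are.

Things in the scene. Friction and masses are not known exactly. Their poses are not given: they have to be found in the camera images.
- holder1: one of 3 or 4 like pendant lampholders, 150 g: white bell 44 mm across on its flat mouth; above it a neck 9 mm thick (heights 42-62 mm), a disc 34 mm across (62-67 mm) and a square grip tab 16 x 16 mm (67-103 mm, sides along its x, y). Origin: centre of underside, z up its axis. Hanging, the disc rests on the bars, the tab above them, origin 48 mm over the bench
- holder2: one of 3 or 4 like pendant lampholders, 150 g: white bell 44 mm across on its flat mouth; above it a neck 9 mm thick (heights 42-62 mm), a disc 34 mm across (62-67 mm) and a square grip tab 16 x 16 mm (67-103 mm, sides along its x, y). Origin: centre of underside, z up its axis. Hanging, the disc rests on the bars, the tab above them, origin 48 mm over the bench
- holder3: one of 3 or 4 like pendant lampholders, 150 g: white bell 44 mm across on its flat mouth; above it a neck 9 mm thick (heights 42-62 mm), a disc 34 mm across (62-67 mm) and a square grip tab 16 x 16 mm (67-103 mm, sides along its x, y). Origin: centre of underside, z up its axis. Hanging, the disc rests on the bars, the tab above them, origin 48 mm over the bench
- holder4: one of 3 or 4 like pendant lampholders, 150 g: white bell 44 mm across on its flat mouth; above it a neck 9 mm thick (heights 42-62 mm), a disc 34 mm across (62-67 mm) and a square grip tab 16 x 16 mm (67-103 mm, sides along its x, y). Origin: centre of underside, z up its axis. Hanging, the disc rests on the bars, the tab above them, origin 48 mm over the bench
- old_holder: the last lot's lampholder, 150 g, hanging on the rail at the start: as the white ones in every size above 42 mm (neck, disc, tab), but below that a straight black barrel 34 mm across with a band 39 mm across. Origin: centre of underside, z up its axis; it can stand upright
- tray: fixed grey return tray, 130 x 110 mm outside along its x and y, 22 mm tall, walls 4 mm, open above, near the rail's open end. Origin: centre of its underside
- tray_in (a point): centre of the return tray's inner floor, about 4 mm above the bench
- rail: fixed rail, closed at one end. Origin: on the bench below the open end; x along the slot to the closed end at x = 250 mm, z up. Two flat bars 12 mm wide, tops at z = 110, undersides 102 mm, 15 mm slot between at y = 0. Black sleeves at x = 0-50 mm, flared guides before that to x = -24; bare steel beyond. Below the bars 78 mm free width. Legs no taller than bars, end plate 118 mm tall
- rail_mouth (a point): the middle of the slot at its open end (rail x = 0), level with the bar tops, 110 mm above the bench; axes as the rail's. Holders fit only by entering here, neck between the bars
- rail_stop (a point): the middle of the slot at its closed end (rail x = 250 mm, inner face of the end plate), level with the bar tops. The first holder's bell meets the plate with its axis at x = 228 mm; later ones follow 44 mm apart or more; they slide freely and push one another along
- tester: the fixed grey test set, a box 90 x 80 mm, 95 mm tall, with a round dial on top; two cheeks carry the lever's pivot, 115 mm above the bench at x = -12 mm. Origin: on the bench below the pivot region (box spans x = -25 to 65 mm, y = +-40 mm); its lever sticks out to its own -x
- lever (a joint): angle of the test set's sprung lever, rad: 0 at rest (it slopes 20 degrees up from the pivot towards its pad), 0.70 at the lower stop (pad 20 degrees below level). A spring pushes it back up: about 2.5 N at the pad at rest, 6 N at the stop
- lever_pad (a point): centre of the top face of the lever's flat black pad (50 mm long, 34 mm wide, 10 mm thick), 110 mm from the pivot; about 157 mm above the bench at rest, 82 mm at the stop, and it moves almost straight down
- bell: the fixed steel desk bell, 84 mm across, dome top 43 mm above the bench, with its plunger on top in the middle. Origin: centre of its underside
- plunger (a joint): travel of the bell's plunger, m: 0 up, 0.008 pressed down to its stop; a spring returns it (2 N at the top, 5 N at the stop)
- plunger_top (a point): centre of the top of the bell's plunger head (22 mm across, 8 mm thick), 62 mm above the bench when up, 54 mm when down
- tumbler: greenish glass tumbler, 72 mm across, 100 mm tall, standing loose; leave alone. Origin: centre of its underside
- bowl: white china bowl, 140 mm across, 50 mm tall, standing loose; leave alone. Origin: centre of its underside
- junction_box: grey metal junction box, 110 x 80 x 35 mm, lying loose; leave alone. Origin: centre of its underside
Not all that is in view belongs to the job. What is shaped like the holder4 but blue or yellow is not meant. What is shaped like the bell but blue is not meant.

How it is judged (in metres and radians):
On the way, in this order (a step that is already met when the one before it is completed fails the run):
1. the black lampholder stands upright in the return tray (x of old_holder in the frame of tray between -0.055 and 0.055 m and y of old_holder in the frame of tray between -0.045 and 0.045 m and z of old_holder in the frame of tray below 0.011 m and angle between old_holder's own z axis and vertical below 0.15 rad and linear speed of old_holder below 0.03 m/s), for 0.2 s.
2. every white lampholder present hangs upright on the rail with its disc wholly past the black sleeves (x of holder1 in the frame of rail between 0.065 and 0.25 m and y of holder1 in the frame of rail between -0.009 and 0.009 m and z of holder1 in the frame of rail between 0.042 and 0.054 m and angle between each of holder1, holder2, holder3, holder4's own z axis and vertical below 0.2 rad and x of holder2 in the frame of rail between 0.065 and 0.25 m and y of holder2 in the frame of rail between -0.009 and 0.009 m and z of holder2 in the frame of rail between 0.042 and 0.054 m and x of holder3 in the frame of rail between 0.065 and 0.25 m and y of holder3 in the frame of rail between -0.009 and 0.009 m and z of holder3 in the frame of rail between 0.042 and 0.054 m and x of holder4 in the frame of rail between 0.065 and 0.25 m and y of holder4 in the frame of rail between -0.009 and 0.009 m and z of holder4 in the frame of rail between 0.042 and 0.054 m), for 0.2 s.
3. the test lever is pressed to its stop (all of step 2 and value of joint lever above 0.64 rad), for 0.1 s.
4. the lever is back up (value of joint lever below 0.08 rad), for 0.2 s.
5. the bell plunger is pressed to its stop (value of joint plunger above 0.0062 m), for 0.1 s.
6. the plunger is back up (value of joint plunger below 0.0015 m), for 0.2 s.
At the end, for the whole second after the job is handed in: The black lampholder stands in the tray. Every white one present hangs at rest, upright (within 0.2 rad) in the slot, disc on the bars, within 9 mm of the slot's middle, its axis 65 mm or more in from the open end; lever up again (below 0.08 rad) and plunger up (below 1.5 mm) (all of step 2 and x of old_holder in the frame of tray between -0.055 and 0.055 m and y of old_holder in the frame of tray between -0.045 and 0.045 m and z of old_holder in the frame of tray below 0.011 m and angle between old_holder's own z axis and vertical below 0.15 rad and linear speed of each of holder1, holder2, holder3, holder4 below 0.03 m/s and value of joint lever below 0.08 rad and value of joint plunger below 0.0015 m); the robot touches nothing.
It fails at once if the tumbler is moved more than 3 cm (distance of tumbler from where it was at the start of the episode above 0.03 m).
It fails at once if the bowl is moved more than 3 cm (distance of bowl from where it was at the start of the episode above 0.03 m).
It fails at once if the junction box is moved more than 3 cm (distance of junction_box from where it was at the start of the episode above 0.03 m).
Of holder1, holder2, holder3, holder4 only 3 to 4 are there at a start; the rules pass over those that are not, and their reading is None.
At some moment in a run one of holder1, holder2, holder3, holder4 may be knocked a few centimetres aside while the robot is not near it.
Once in a run the grip may slacken for a moment while it holds something.
It also fails if it takes over 210 s, if anything falls off the work surface, if the arm or the gripper's body presses on something with over 40 N, if the wrist force passes 120 N, or if a joint passes its speed limit or range.

## Working session

There is one attempt and no reset: what is moved stays moved. The work goes in short steps, Python scripts to look and compute and a shell command to move; the robot and the scene stay as the last step left them, time stands still between calls to the robot, and variables do not carry over. Pictures are saved under pics/ and viewed, at most 14 in all, crops included, and the job is handed in when it is done.

```bash
mkdir -p pics; cat > h.py <<'E'
import numpy as np, cv2, pickle
from bench import arm
def snap(name,tag):
    c=arm.camera(name); cv2.imwrite(f'pics/{tag}.png',c['pixels'][:,:,::-1]); pickle.dump(c,open(f'pics/{tag}.pkl','wb')); return c
def load(tag): return pickle.load(open(f'pics/{tag}.pkl','rb'))
def ray(c,u,v):
    R=np.array(c['R']);t=np.array(c['t']); o=-R.T@t
    d=R.T@np.linalg.solve(np.array(c['mtx']),[u,v,1]); return o,d
def onz(c,u,v,z):
    o,d=ray(c,u,v); return o+d*(z-o[2])/d[2]
def tri(obs):
    A=np.zeros((3,3));b=np.zeros(3)
    for c,u,v in obs:
        o,d=ray(c,u,v); d/=np.linalg.norm(d);P=np.eye(3)-np.outer(d,d);A+=P;b+=P@o
    x=np.linalg.solve(A,b)
    return x,[np.linalg.norm(np.cross(x-ray(c,u,v)[0],ray(c,u,v)[1]/np.linalg.norm(ray(c,u,v)[1]))) for c,u,v in obs]
def proj(c,X):
    p=np.array(c['mtx'])@(np.array(c['R'])@np.array(X)+np.array(c['t'])); return p[:2]/p[2]
E
python3 - <<'E'
from h import *
print(arm.read_state())
for n in('scene','top','wrist'):
    c=snap(n,n+'0'); o,d=ray(c,320,200); print(n,o,d/np.linalg.norm(d))
E
```

```text
{'time': 0.0, 'qpos': array([-1.20900755,  0.39919735,  0.0450885 ,  1.53788972, -0.01869588,
        1.20688452, -0.05070724]), 'dq': array([ 1.09852513e-03, -7.86893003e-04, -1.86683634e-03, -1.11160136e-03,
       -5.82829625e-04,  3.65968274e-05, -1.92695915e-03]), 'joint_torque': array([ 1.28003721e-04, -4.75123858e+01,  1.36501215e+00, -2.54208666e+01,
        1.17789672e-02,  9.75748961e-03, -8.78846777e-06]), 'tcp_pos': array([288.88071618, 581.94772235, 403.65645446]), 'eef_rot': array([-1.44484178e-04,  2.28334246e-01,  9.73582310e-01, -9.67813135e-04]), 'wrist_force': array([-0.08777983,  0.19623338, -0.81027682]), 'moment': array([0.02226443, 0.01015335, 0.01203625]), 'gripper_force': 0.0, 'gripper_width': 0.9986112320512416}
scene [1256.56541437   38.79405409  809.09043267] [-0.69927728 -0.05960762 -0.71236101]
top [ 373.69883851  -15.94375484 1103.66354613] [ 0.17957197  0.02786202 -0.9833502 ]
wrist [220.58986521 616.29254922 373.66886696] [ 0.26893811 -0.13546465 -0.95358357]
```

View pics/scene0.png

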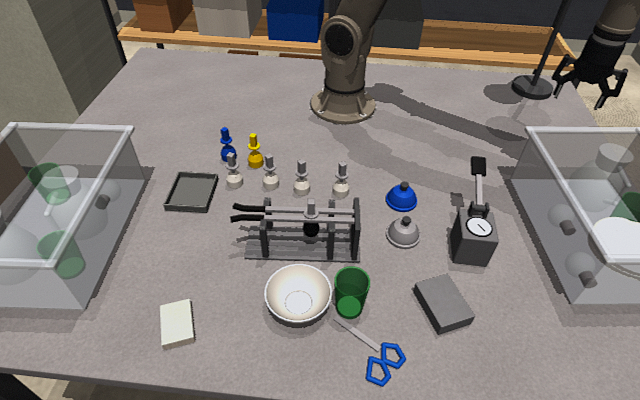

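View pics/top0.png

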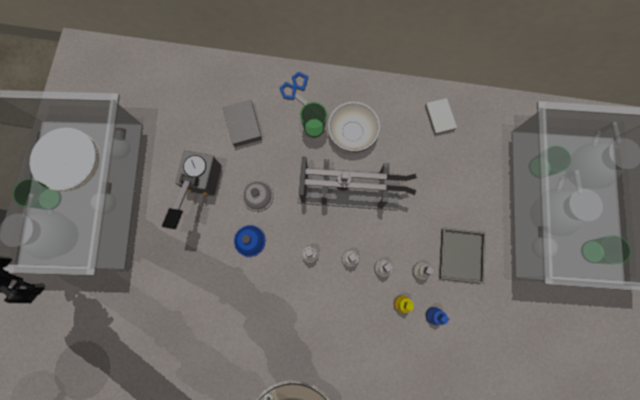

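The scene shows four white holders, with tabs near scene px (232,158), (269,160), (301,168) and (342,170). In the top view they are at (425,271), (382,267), (350,257) and (309,253). The look-alikes are the blue holder (225,135), the yellow holder (253,140) and the blue bell (402,193). The steel bell is at (404,230). The old black holder hangs on the rail at (311,210), and the rail's open end is at the left in the scene view and the right in the top view. I'll check these in enlarged crops.

```bash
python3 - <<'E'
from h import *
a=cv2.imread('pics/scene0.png')[115:265,160:370]; cv2.imwrite('pics/sc.png',cv2.resize(a,None,fx=3.8,fy=3.8,interpolation=cv2.INTER_CUBIC))
a=cv2.imread('pics/top0.png')[150:300,290:490]; cv2.imwrite('pics/tc.png',cv2.resize(a,None,fx=4,fy=4,interpolation=cv2.INTER_CUBIC))
E
```

```text
(no output)
```

View pics/sc.png

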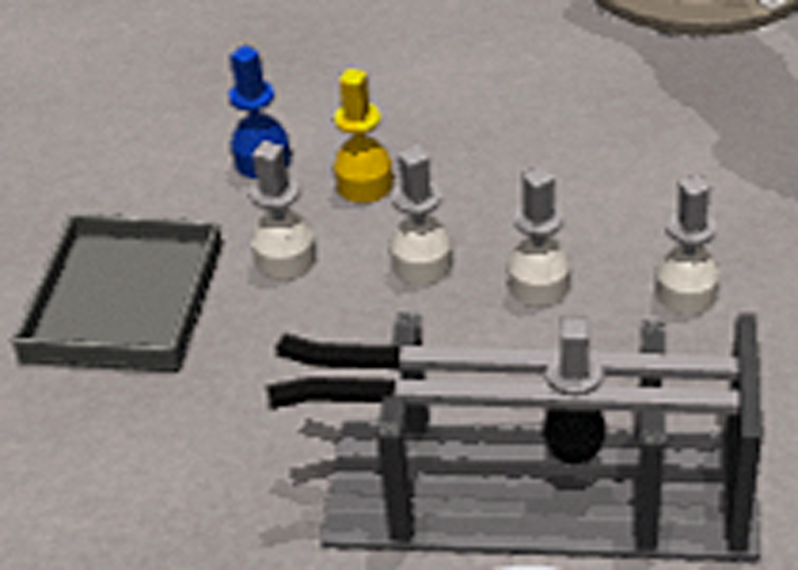

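View pics/tc.png

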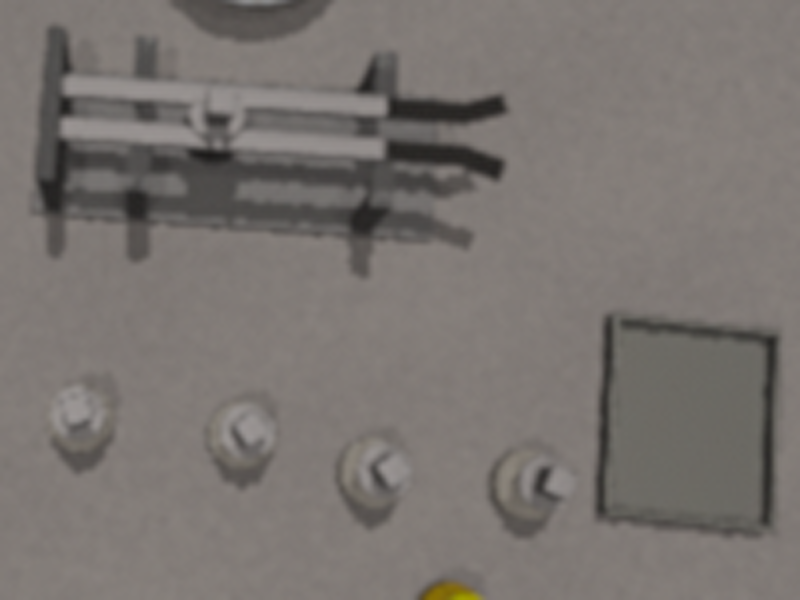

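```bash
python3 - <<'E'
from h import *
s=load('scene0');t=load('top0')
S=lambda x,y:(s,(x+.5)/3.8-.5+160,(y+.5)/3.8-.5+115)
T=lambda x,y:(t,(x+.5)/4-.5+290,(y+.5)/4-.5+150)
np.set_printoptions(precision=1,suppress=True)
for n,a,b,z in [('Ha',(269,150),(560,484),103),('Hb',(414,154),(391,472),103),('Hc',(538,175),(250,430),103),('Hd',(692,183),(77,408),103),('old',(574,323),(222,102),151),
 ('slv_near',(393,390),(387,103),110),('slv_far',(400,358),(386,148),110),('pl_near',(738,398),(63,85),110),('pl_far',(740,365),(60,127),110)]:
    x,r=tri([S(*a),T(*b)]); print(n,x,r,'s@z',onz(*S(*a),z),'t@z',onz(*T(*b),z))
for n,q in [('tray',[(605,315),(777,333),(769,532),(599,518)])]:
    P=[onz(*T(*p),22) for p in q];print(n,P,np.mean(P,0))
for n,q in [('tray',[(72,217),(222,228),(180,368),(15,362)])]:
    print(n,np.mean([onz(*S(*p),22) for p in q[:2]]+[onz(*S(*p),0) for p in []]+[onz(*S(183,347),22),onz(*S(15,341),22)],0))
# lever pad, plunger, approx
for n,a,b in [('pad',(478,166),(173,219)),('plung',(404,220),(257,194)),('dial',(479,227),(194,166))]:
    print(n,tri([(s,*a),(t,*b)]))
E
```

```text
Ha [ 426.1 -269.4  103.6] [np.float64(0.7785623769375135), np.float64(0.778562376937439)] s@z [ 425.6 -268.8  103. ] t@z [ 426.3 -270.3  103. ]
Hb [ 418.4 -169.9  104. ] [np.float64(0.19725728528987016), np.float64(0.1972572852898868)] s@z [ 417.2 -170.   103. ] t@z [ 418.4 -170.2  103. ]
Hc [430.4 -83.3 104.7] [np.float64(0.6375962691717688), np.float64(0.6375962691717614)] s@z [428.4 -82.9 103. ] t@z [430.5 -84.1 103. ]
Hd [427.9  20.6 106.7] [np.float64(0.5715853426448845), np.float64(0.5715853426448867)] s@z [423.5  21.1 103. ] t@z [428.2  20.1 103. ]
old [614.8 -37.5 153.9] [np.float64(1.3249927454442163), np.float64(1.3249927454442163)] s@z [611.9 -36.5 151. ] t@z [615.7 -38.9 151. ]
slv_near [ 640.1 -139.8  111.1] [np.float64(0.7681134993191877), np.float64(0.7681134993191925)] s@z [ 639.2 -139.3  110. ] t@z [ 640.5 -140.7  110. ]
slv_far [ 612.3 -142.1  108.8] [np.float64(1.4800628505304567), np.float64(1.4800628505304214)] s@z [ 613.5 -140.3  110. ] t@z [ 612.2 -143.4  110. ]
pl_near [622.   59.9 110.9] [np.float64(1.131465833748519), np.float64(1.1314658337485313)] s@z [621.   61.1 110. ] t@z [622.3  58.8 110. ]
pl_far [595.4  58.7 110.8] [np.float64(2.2377624402547314), np.float64(2.2377624402547296)] s@z [594.5  61.  110. ] t@z [595.7  56.5 110. ]
tray [array([ 543.3, -309.6,   22. ]), array([ 548.2, -421.9,   22. ]), array([ 420.2, -425.7,   22. ]), array([ 412.9, -317.6,   22. ])] [ 481.2 -368.7   22. ]
tray [ 483.2 -367.9   22. ]
pad (array([453.3, 343.5, 152.3]), [np.float64(2.7276507772037917), np.float64(2.727650777203918)])
plung (array([557.2, 180.1,  53.1]), [np.float64(2.7662272354376536), np.float64(2.766227235437649)])
dial (array([597.1, 340.5,  95.4]), [np.float64(1.441593317711966), np.float64(1.4415933177119484)])
```

The scene is measured. The holders are at about (426,-269), (418,-170), (430,-83) and (428,20). The rail's x axis points along about 95°, with its mouth at about (630,-191), and the tray is at about (482,-368). I'll turn the tool to the rail's axes and go over the rail for a closer wrist view.

```bash
python3 -m handwheel '0.05 -0.038 -0.029 0 0 0 6; 0.05 -0.076 -0.058 0 0 0 12; 0.05 -0.114 -0.087 0 0 0 18; 0.05 -0.152 -0.116 0 0 0 24; 0.05 -0.19 -0.145 0 0 0 30; 0.05 -0.228 -0.174 0 0 0 36; 0.05 -0.266 -0.203 0 0 0 42; 0.05 -0.304 -0.232 0 0 0 48; 0.05 -0.342 -0.261 0 0 0 54; 0.05 -0.38 -0.29 0 0 0 58.6' 40
python3 - <<'E'
from h import *
s=arm.read_state(); p=s['tcp_pos'];q=s['eef_rot'];print(p,q,np.degrees(2*np.arctan2(q[2],q[1])),s['qpos'])
E
```

```text
time: 1.15
tcp_pos: [500.8, 151.6, 404.7]
eef_rot: [-0.0, 0.677, 0.736, 0.0]
wrist_force: [1.1, 1.2, -0.3]
gripper_width: 0.587
gripper_force: 0.0
[500.78920949 151.64039177 404.72100187] [-1.14335318e-04  6.76848842e-01  7.36121994e-01  2.04470073e-04] 94.80422013221343 [-0.7627793   0.18433274  0.44279758  1.84657167 -0.08741022  1.12935036
 -0.20530732]
```

```bash
python3 -m handwheel '0.05 -0.04 0.01 0 0 0 0; 0.05 -0.08 0.02 0 0 0 0; 0.05 -0.12 0.03 0 0 0 0; 0.05 -0.16 0.03 0 0 0 0; 0.05 -0.2 0.04 0 0 0 0; 0.05 -0.216 0.041 0 0 0 0; 0.05 -0.216 0.041 0 0 0 0; 0.05 -0.216 0.041 0 0 0 0; 0.05 -0.216 0.041 0 0 0 0; 0.05 -0.216 0.041 0 0 0 0' >/dev/null
cat >> h.py <<'E'
def need(x,y,zg,yaw,say=''):
    "tool-frame shift from measured pose to grasp point (x,y,zg), tool-x heading yaw deg"
    s=arm.read_state();p=np.array(s['tcp_pos']);q=s['eef_rot'];a=2*np.arctan2(q[2],q[1])
    d=np.array([x,y,zg+155])-p; ex=np.array([np.cos(a),np.sin(a),0]);ey=np.array([np.sin(a),-np.cos(a),0])
    t=(np.degrees(a)-yaw+180)%360-180
    print(say,'dx %.4f dy %.4f dz %.4f az %.2f'%(d@ex/1e3,d@ey/1e3,-d[2]/1e3,t),'yaw %.1f'%np.degrees(a))
E
python3 - <<'E'
from h import *
c=snap('wrist','w1'); print(c['mtx'],ray(c,320,200),arm.read_state()['tcp_pos'])
E
```

```text
[[311.61974284   0.         320.27802663]
 [  0.         311.61974284 198.58385387]
 [  0.           0.           1.        ]] (array([553.00857447,  20.08323194, 374.53801596]), array([ 0.02615286, -0.29902082, -0.95389938])) [560.12346384 -56.4551728  404.65050957]
```

View pics/w1.png

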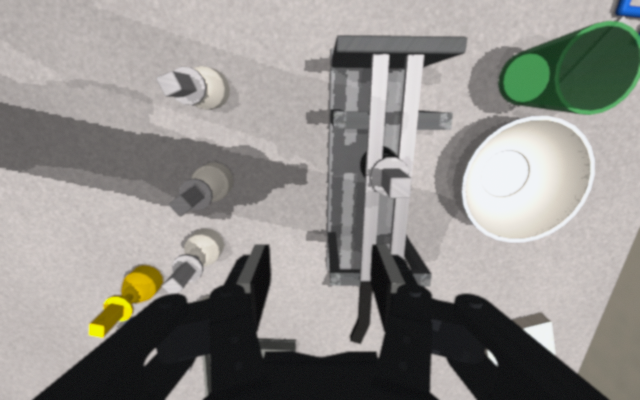

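```bash
python3 - <<'E'
from h import *
a=cv2.imread('pics/w1.png'); b=np.hstack([a[55:305,140:240],a[35:285,320:440]]); cv2.imwrite('pics/w1c.png',cv2.resize(b,None,fx=2.4,fy=2.4,interpolation=cv2.INTER_CUBIC))
E
```

```text
(no output)
```

View pics/w1c.png

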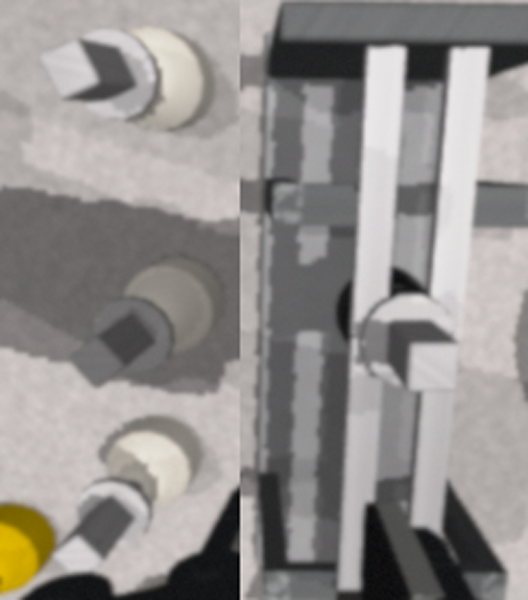

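```bash
python3 - <<'E'
from h import *
np.set_printoptions(precision=1,suppress=True)
w=load('w1')
L=lambda x,y:(w,140+x/2.4-.3,55+y/2.4-.3)
R=lambda x,y:(w,320+(x-240)/2.4-.3,35+y/2.4-.3)
for n,F,q,z in [('old',R,[(410,345),(455,343),(455,388),(410,390)],151),('Hd',L,[(41,62),(80,38),(95,68),(57,102)],103),('Hc',L,[(72,353),(105,335),(130,367),(97,387)],103),('Hb',L,[(55,557),(80,530),(102,548),(78,572)],103)]:
    P=np.array([onz(*F(*p),z) for p in q]); e=[np.degrees(np.arctan2(*(P[(i+1)%4]-P[i])[1::-1]))%90 for i in range(4)]
    print(n,P.mean(0),'edges',np.array(e),[np.linalg.norm(P[(i+1)%4]-P[i]).round() for i in range(4)])
for n,A,B in [('Lbar L',(368,48),(345,500)),('Lbar R',(406,48),(372,500)),('Rbar L',(450,48),(414,500)),('Rbar R',(489,48),(440,520))]:
    a,b=onz(*R(*A),110),onz(*R(*B),110);print(n,a,b,np.degrees(np.arctan2(*(a-b)[1::-1])))
E
```

```text
old [617.3 -34.8 151. ] edges [ 7.9 10.1  8.   9.1] [np.float64(14.0), np.float64(14.0), np.float64(14.0), np.float64(14.0)]
Hd [427.5  23.5 103. ] edges [33.2 27.  42.3 20.5] [np.float64(16.0), np.float64(10.0), np.float64(18.0), np.float64(13.0)]
Hc [434.5 -81.5 103. ] edges [33.2 37.1 36.  34.4] [np.float64(15.0), np.float64(15.0), np.float64(16.0), np.float64(16.0)]
Hb [ 422.  -166.8  103. ] edges [51.5 48.5 50.1 55.2] [np.float64(18.0), np.float64(12.0), np.float64(16.0), np.float64(11.0)]
Lbar L [590.5  58.9 110. ] [ 604.3 -100.9  110. ] 94.96416146196266
Lbar R [602.7  60.  110. ] [614.7 -99.9 110. ] 94.30310645535548
Rbar L [616.9  61.3 110. ] [630.9 -98.4 110. ] 95.02329032731913
Rbar R [629.5  62.5 110. ] [ 642.4 -105.9  110. ] 94.39546415580317
```

```bash
python3 - <<'E'
from h import *
need(617.2,-35.5,139,94.8)
E
```

```text
dx 0.0157 dy 0.0587 dz 0.1107 az 0.36 yaw 95.2
```

```bash
python3 -m handwheel '0.05 0.008 0.03 0 0 0 0.4; 0.05 0.016 0.059 0 0 0 0.4; 0.05 0.016 0.059 0.03 0 0 0.4; 0.05 0.016 0.059 0.06 0 0 0.4; 0.05 0.016 0.059 0.09 0 0 0.4; 0.05 0.016 0.059 0.105 0 0 0.4; 0.05 0.016 0.059 0.11 0 0 0.4; 0.05 0.016 0.059 0.11 0 0 0.4; 0.05 0.016 0.059 0.11 0 0 0.4; 0.05 0.016 0.059 0.11 0 0 0.4' 
python3 -m handwheel '0.03 0 0 0 0 0 0; 0.02 0 0 0 0 0 0; 0.0 0 0 0 0 0 0; 0 0 0 0 0 0 0; 0 0 0 0 0 0 0; 0 0 0 0 0 0 0; 0 0 0 0 0 0 0; 0 0 0 0 0 0 0; 0 0 0 0 0 0 0; 0 0 0 0 0 0 0' 40
python3 - <<'E'
from h import *
s=arm.read_state();print(s['tcp_pos'],s['moment']);snap('wrist','w2')
a=cv2.imread('pics/w2.png'); 
E
```

```text
time: 3.2
tcp_pos: [618.1, -37.1, 296.3]
eef_rot: [0.001, 0.678, 0.735, 0.001]
wrist_force: [0.8, 0.1, 0.5]
gripper_width: 0.585
gripper_force: 0.0
time: 4.2
tcp_pos: [617.8, -37.0, 295.4]
eef_rot: [0.0, 0.678, 0.735, 0.0]
wrist_force: [-0.7, 0.2, 5.7]
gripper_width: 0.178
gripper_force: 40.4
[617.82067582 -37.03408306 295.35180238] [ 0.01224613  0.10939617 -0.00473711]
```

View pics/w2.png

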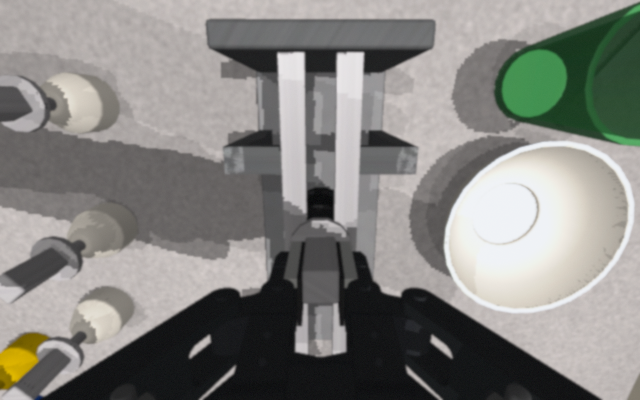

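The view shows the black holder's tab centred between the fingers at about (320,270), with the bars vertical on either side of it. I'll lift 4 mm and slide it out of the open end.

```bash
python3 -m handwheel '0 0 0 -0.004 0 0 0; 0 0 0 -0.004 0 0 0; 0 -0.03 0 -0.004 0 0 0; 0 -0.06 0 -0.004 0 0 0; 0 -0.09 0 -0.004 0 0 0; 0 -0.12 0 -0.004 0 0 0; 0 -0.15 0 -0.004 0 0 0; 0 -0.18 0 -0.004 0 0 0; 0 -0.215 0 -0.004 0 0 0; 0 -0.215 0 -0.004 0 0 0' 
python3 - <<'E'
from h import *
snap('wrist','w3');s=arm.read_state();print(s['wrist_force'])
for z in(96,64):need(482,-368,z,94.8)
E
```

```text
time: 5.25
tcp_pos: [632.6, -258.1, 298.3]
eef_rot: [0.001, 0.681, 0.732, -0.003]
wrist_force: [-0.7, -0.7, -2.4]
gripper_width: 0.179
gripper_force: 44.0
[ 0.09540784  0.47422283 -2.44792481]
 dx -0.1013 dy -0.1593 dz 0.0470 az -0.52 yaw 94.3
 dx -0.1013 dy -0.1593 dz 0.0790 az -0.52 yaw 94.3
```

View pics/w3.png

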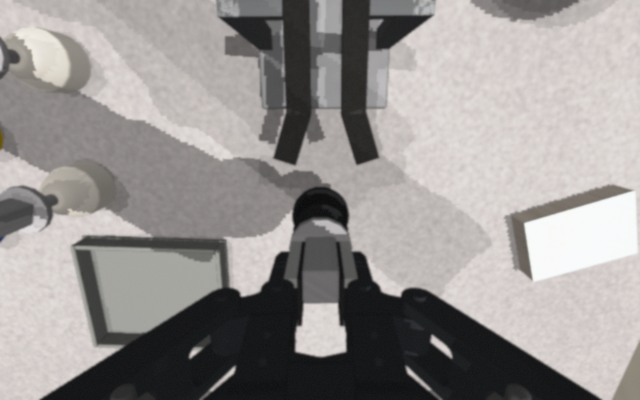

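The holder is out of the rail and held centred at (320,200). The tray's near corners are at (75,243) and (228,240), and the flare tips at (285,160) and (367,160). Next is the tray.

```bash
python3 -m handwheel '0 -0.025 -0.04 -0.005 0 0 -0.5; 0 -0.05 -0.08 -0.005 0 0 -0.5; 0 -0.075 -0.12 -0.005 0 0 -0.5; 0 -0.101 -0.159 -0.005 0 0 -0.5; 0 -0.101 -0.159 -0.005 0 0 -0.5; 0 -0.101 -0.159 0.015 0 0 -0.5; 0 -0.101 -0.159 0.03 0 0 -0.5; 0 -0.101 -0.159 0.038 0 0 -0.5; 0 -0.101 -0.159 0.044 0 0 -0.5; 0 -0.101 -0.159 0.046 0 0 -0.5' 
python3 -m handwheel '0 0 0 0.001 0 0 0; 0 0 0 0.001 0 0 0; 0.03 0 0 0.001 0 0 0; 0.04 0 0 0.001 0 0 0; 0.04 0 0 0.001 0 0 0; 0.04 0 0 0.001 0 0 0; 0.04 0 0 0 0 0 0; 0.04 0 0 -0.02 0 0 0; 0.04 0 0 -0.06 0 0 0; 0.04 0 0 -0.09 0 0 0'
python3 - <<'E'
from h import *
w=load('w3');np.set_printoptions(precision=1,suppress=True)
for p,z in[((326,60),110),((325.5,100),110),((75,243),22),((228,240),22)]:print(onz(w,*p,z))
snap('wrist','w4');snap('top','top1');need(426,-269.5,150,94.8)
a=cv2.imread('pics/top1.png')[150:300,290:490];b=cv2.resize(a,None,fx=2.6,fy=2.6,interpolation=cv2.INTER_CUBIC)
cv2.imwrite('pics/m4.png',np.hstack([b,np.zeros((390,10,3),np.uint8),cv2.resize(cv2.imread('pics/w4.png')[:,:400],(270,270))[:270] if 0 else np.vstack([cv2.resize(cv2.imread('pics/w4.png')[0:400,0:400],(270,270)),np.zeros((120,270,3),np.uint8)])]))
E
```

```text
time: 6.3
tcp_pos: [484.6, -364.2, 251.8]
eef_rot: [-0.001, 0.675, 0.738, -0.0]
wrist_force: [0.4, -0.1, -2.3]
gripper_width: 0.18
gripper_force: 43.9
time: 7.3
tcp_pos: [484.4, -365.0, 344.4]
eef_rot: [0.0, 0.675, 0.738, -0.0]
wrist_force: [0.6, -0.3, 0.9]
gripper_width: 0.466
gripper_force: 0.0
[ 627.8 -164.2  110. ]
[ 629.  -181.9  110. ]
[ 422.6 -315.9   22. ]
[ 555.3 -303.1   22. ]
 dx 0.1017 dy -0.0505 dz 0.0426 az 0.28 yaw 95.1
```

View pics/m4.png

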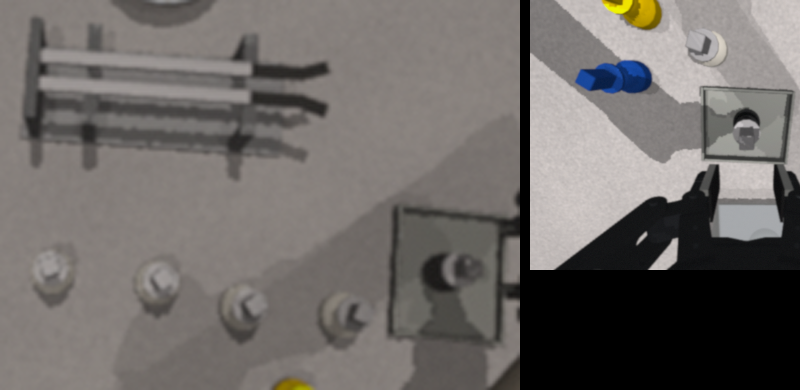

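The top view shows the black holder standing upright in the tray and the rail empty. The next holder, Ha, is at about (252,67) in the wrist view. I'll take one close crop to get its tab's yaw.

```bash
python3 - <<'E'
from h import *
a=cv2.imread('pics/w4.png')[35:110,215:315]; cv2.imwrite('pics/w4c.png',cv2.resize(a,None,fx=6,fy=6,interpolation=cv2.INTER_CUBIC))
E
```

```text
(no output)
```

View pics/w4c.png

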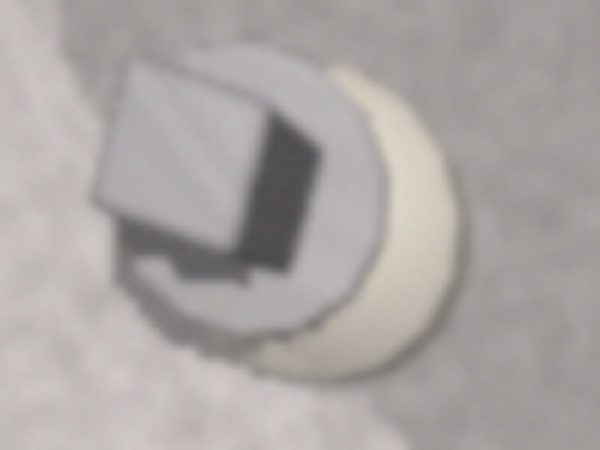

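```bash
python3 - <<'E'
from h import *
np.set_printoptions(precision=1,suppress=True)
w=load('w4')
P=np.array([onz(w,215+x/6-.4,35+y/6-.4,103) for x,y in [(130,62),(270,105),(238,255),(92,200)]])
e=[np.degrees(np.arctan2(*(P[(i+1)%4]-P[i])[1::-1]))%90 for i in range(4)]
print(P.mean(0),e)
print(tri([(w,215+183/6-.4,35+156/6-.4),(load('scene0'),(269.5)/3.8-.5+160,(150.5)/3.8-.5+115)]))
y=90+np.median(e) if np.median(e)<50 else np.median(e)
need(426.8,-269,91,y)
E
```

```text
[ 428.5 -268.8  103. ] [np.float64(79.26324002531331), np.float64(78.93698635052189), np.float64(75.39346214285666), np.float64(74.20456761255447)]
(array([ 428.7, -268.3,  105.2]), [np.float64(0.6999002624260552), np.float64(0.6999002624260572)])
 dx 0.1021 dy -0.0497 dz 0.1016 az 17.92 yaw 95.1
```

```bash
python3 -m handwheel '0.045 0.035 -0.017 0 0 0 6; 0.045 0.07 -0.034 0 0 0 12; 0.045 0.102 -0.0487 0 0 0 18; 0.045 0.102 -0.0487 0 0 0 18; 0.045 0.102 -0.0487 0.03 0 0 18; 0.045 0.102 -0.0487 0.06 0 0 18; 0.045 0.102 -0.0487 0.085 0 0 18; 0.045 0.102 -0.0487 0.098 0 0 18; 0.045 0.102 -0.0487 0.1 0 0 18; 0.045 0.102 -0.0487 0.1 0 0 18' 
python3 -m handwheel '0.03 0 0 0 0 0 0; 0.02 0 0 0 0 0 0; 0.0 0 0 0 0 0 0; 0 0 0 0 0 0 0; 0 0 0 0 0 0 0; 0 0 0 0 0 0 0; 0 0 0 0 0 0 0; 0 0 0 0 0 0 0; 0 0 0 0 0 0 0; 0 0 0 0 0 0 0' 60
python3 - <<'E'
from h import *
s=arm.read_state();print(s['tcp_pos'],s['moment']); X=lambda r:(630.3-.0837*r,-189+.9965*r)
need(*X(-65),144,94.8,'pre')
E
```

```text
time: 8.4
tcp_pos: [427.0, -268.0, 242.9]
eef_rot: [0.0, 0.782, 0.623, -0.0]
wrist_force: [0.5, -0.8, -0.2]
gripper_width: 0.529
gripper_force: 0.0
time: 9.4
tcp_pos: [427.3, -267.9, 243.6]
eef_rot: [0.001, 0.782, 0.623, 0.001]
wrist_force: [0.5, -0.4, 5.8]
gripper_width: 0.178
gripper_force: 60.6
[ 427.25757621 -267.91272679  243.64650374] [ 0.03551892  0.26046481 -0.04144684]
pre dx 0.0603 dy 0.2001 dz -0.0554 az -17.70 yaw 77.1
```

```bash
python3 -m handwheel '0 0 0 -0.025 0 0 0; 0 0 0 -0.052 0 0 0; 0 0 0.04 -0.052 0 0 -6; 0 0.01 0.08 -0.052 0 0 -12; 0 0.02 0.12 -0.052 0 0 -17.7; 0 0.04 0.16 -0.052 0 0 -17.7; 0 0.06 0.2 -0.052 0 0 -17.7; 0 0.0603 0.2001 -0.052 0 0 -17.7; 0 0.0603 0.2001 -0.052 0 0 -17.7; 0 0.0603 0.2001 -0.052 0 0 -17.7' 
python3 - <<'E'
from h import *
s=arm.read_state();print(s['tcp_pos']); X=lambda r:(630.3-.0837*r,-189+.9965*r)
need(*X(-65),140.6,94.8,'pre');need(*X(218),140.6,94.8,'x218');snap('wrist','w5')
E
```

```text
time: 10.4
tcp_pos: [633.9, -254.1, 294.1]
eef_rot: [-0.001, 0.677, 0.736, -0.001]
wrist_force: [0.3, -0.2, -1.0]
gripper_width: 0.178
gripper_force: 59.7
[ 633.92444387 -254.10273749  294.1334103 ]
pre dx 0.0002 dy 0.0018 dz -0.0015 az -0.08 yaw 94.7
x218 dx 0.2832 dy 0.0014 dz -0.0015 az -0.08 yaw 94.7
```

View pics/w5.png

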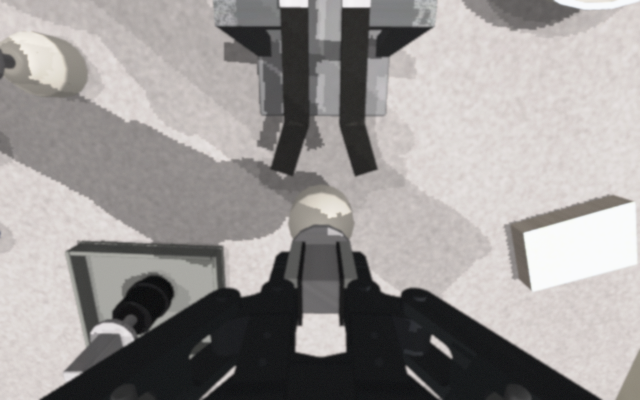

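The holder hangs true between the fingers at (320,215), and the slot's middle at the sleeves is near column 325, so I need about +2 mm in tool y. I'll enter and slide.

```bash
python3 -m handwheel '0 0.01 0.002 -0.0015 0 0 0; 0 0.025 0.002 -0.0015 0 0 0; 0 0.04 0.002 -0.0015 0 0 0; 0 0.055 0.002 -0.0015 0 0 0; 0 0.07 0.002 -0.0015 0 0 0; 0 0.085 0.002 -0.0015 0 0 0; 0 0.1 0.002 -0.0015 0 0 0; 0 0.115 0.002 -0.0015 0 0 0; 0 0.13 0.002 -0.0015 0 0 0; 0 0.13 0.002 -0.0015 0 0 0' 
python3 -m handwheel '0 0.02 0 0 0 0 0; 0 0.04 0 0 0 0 0; 0 0.06 0 0 0 0 0; 0 0.08 0 0 0 0 0; 0 0.1 0 0 0 0 0; 0 0.12 0 0 0 0 0; 0 0.14 0 0 0 0 0; 0 0.153 0 0 0 0 0; 0 0.153 0 0 0 0 0; 0 0.153 0 0 0 0 0' 
python3 - <<'E'
from h import *
s=arm.read_state();print(s['tcp_pos'],s['moment']); X=lambda r:(630.3-.0837*r,-189+.9965*r)
need(*X(218),136.6,94.8,'x218')
E
```

```text
time: 11.45
tcp_pos: [626.8, -120.1, 295.9]
eef_rot: [-0.001, 0.675, 0.738, 0.001]
wrist_force: [-1.0, 0.6, -1.6]
gripper_width: 0.177
gripper_force: 59.7
time: 12.45
tcp_pos: [613.7, 27.9, 296.3]
eef_rot: [0.001, 0.677, 0.736, -0.0]
wrist_force: [0.4, -0.6, -2.1]
gripper_width: 0.178
gripper_force: 59.7
[613.70067787  27.85140785 296.29396723] [-0.02436183  0.02807847 -0.01616032]
x218 dx 0.0005 dy -0.0016 dz 0.0047 az -0.03 yaw 94.8
```

```bash
python3 -m handwheel '0 0 0 0.003 0 0 0; 0 0 -0.001 0.0045 0 0 0; 0 0 -0.001 0.0045 0 0 0; 0.04 0 -0.001 0.0045 0 0 0; 0.045 0 -0.001 0.0045 0 0 0; 0.045 0 -0.001 0.0045 0 0 0; 0.045 0 -0.001 -0.02 0 0 0; 0.045 0 -0.001 -0.06 0 0 0; 0.045 -0.04 -0.02 -0.08 0 0 0; 0.045 -0.09 -0.05 -0.08 0 0 0' 
python3 - <<'E'
from h import *
snap('wrist','w6');snap('scene','s6');need(419.8,-168.6,150,51,'Hb')
a=cv2.imread('pics/w6.png');b=cv2.imread('pics/s6.png')[115:265,160:370]
cv2.imwrite('pics/m6.png',np.vstack([cv2.resize(a,(480,300)),cv2.resize(b,(480,300)) if 0 else cv2.resize(b,(412,294)).copy() if 0 else cv2.copyMakeBorder(cv2.resize(b,(420,300)),0,0,0,60,0)]))
E
```

```text
time: 13.45
tcp_pos: [576.8, -57.0, 379.9]
eef_rot: [0.003, 0.675, 0.738, 0.003]
wrist_force: [1.2, -1.7, -0.1]
gripper_width: 0.53
gripper_force: 0.0
Hb dx -0.0914 dy -0.1592 dz 0.0728 az 43.13 yaw 94.1
```

View pics/m6.png

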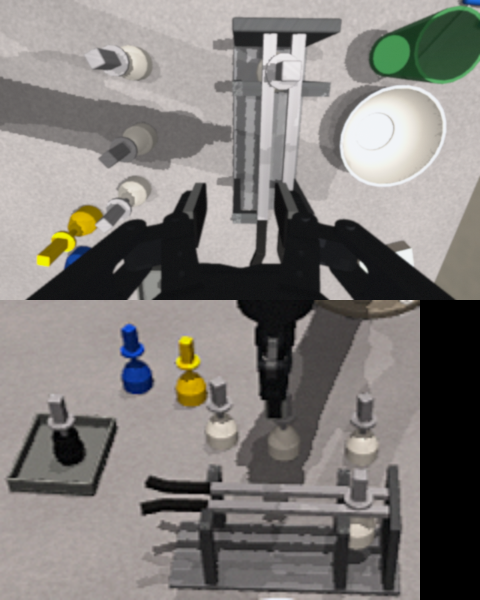

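The wrist view shows Ha hanging upright near the closed end at (287,70). In the scene crop the black holder is in the tray and the other three white ones are unmoved. Next is Hb.

```bash
python3 -m handwheel '0.045 -0.015 -0.03 0 0 0 8; 0.045 -0.03 -0.06 0 0 0 16; 0.045 -0.05 -0.09 0 0 0 24; 0.045 -0.07 -0.12 0 0 0 32; 0.045 -0.09 -0.15 0 0 0 40; 0.045 -0.0914 -0.159 0 0 0 43; 0.045 -0.0914 -0.159 0 0 0 43; 0.045 -0.0914 -0.159 0 0 0 43; 0.045 -0.0914 -0.159 0.03 0 0 43; 0.045 -0.0914 -0.159 0.05 0 0 43' 
python3 - <<'E'
from h import *
def diff(t0,t1,tag,boxes):
    a=cv2.imread(f'pics/{t0}.png',0);b=cv2.imread(f'pics/{t1}.png',0)
need(420,-168.5,90.5,51,'Hb')
t=snap('top','top2');a=cv2.imread('pics/top0.png');b=cv2.imread('pics/top2.png')
for n,(u,v) in dict(Hb=(384,267),Hc=(350,257),Hd=(309,253)).items():
    m=cv2.matchTemplate(b[v-25:v+25,u-30:u+30],a[v-11:v+11,u-11:u+11],cv2.TM_CCOEFF_NORMED);_,q,_,l=cv2.minMaxLoc(m);print(n,round(q,2),l[0]-19,l[1]-14)
E
```

```text
time: 14.55
tcp_pos: [425.4, -160.9, 325.4]
eef_rot: [0.0, 0.899, 0.438, 0.0]
wrist_force: [-0.0, -0.0, -0.0]
gripper_width: 0.521
gripper_force: 0.0
Hb dx -0.0093 dy 0.0005 dz 0.0799 az 1.00 yaw 52.0
Hb 0.24 16 -1
Hc 0.96 0 0
Hd 1.0 0 0
```

```bash
python3 -m handwheel '0.045 -0.009 0 0 0 0 1; 0.045 -0.009 0 0 0 0 1; 0.045 -0.009 0 0.03 0 0 1; 0.045 -0.009 0 0.06 0 0 1; 0.045 -0.009 0 0.075 0 0 1; 0.045 -0.009 0 0.078 0 0 1; 0.045 -0.009 0 0.079 0 0 1; 0.045 -0.009 0 0.079 0 0 1; 0.03 -0.009 0 0.079 0 0 1; 0.02 -0.009 0 0.079 0 0 1' 
python3 -m handwheel '0 0 0 0 0 0 0; 0 0 0 0 0 0 0; 0.0 0 0 0 0 0 0; 0 0 0 0 0 0 0; 0 0 0 0 0 0 0; 0 0 0 0 0 0 0; 0 0 0 0 0 0 0; 0 0 0 0 0 0 0; 0 0 0 0 0 0 0; 0 0 0 0 0 0 0' 60
python3 - <<'E'
from h import *
s=arm.read_state();print(s['tcp_pos'],s['moment'],s['tcp_pos'][2]+52-155); X=lambda r:(630.3-.0837*r,-189+.9965*r)
need(*X(-65),s['tcp_pos'][2]+52-155,94.8,'pre')
E
```

```text
time: 15.6
tcp_pos: [419.1, -169.2, 248.0]
eef_rot: [0.0, 0.903, 0.429, 0.001]
wrist_force: [1.1, -0.7, 0.4]
gripper_width: 0.235
gripper_force: 0.3
time: 16.6
tcp_pos: [419.3, -169.3, 247.9]
eef_rot: [0.0, 0.903, 0.429, 0.001]
wrist_force: [-0.1, 0.1, 6.3]
gripper_width: 0.183
gripper_force: 58.6
[ 419.29312256 -169.27219798  247.9350262 ] [0.06850998 0.05342513 0.01262818] 144.93502620359402
pre dx 0.0713 dy 0.2212 dz -0.0520 az -43.99 yaw 50.8
```

```bash
python3 -m handwheel '0 0 0 -0.025 0 0 0; 0 0 0 -0.052 0 0 0; 0 0 0.035 -0.052 0 0 -8; 0 -0.004 0.072 -0.052 0 0 -16; 0 -0.004 0.108 -0.052 0 0 -24; 0 0.02 0.146 -0.052 0 0 -32; 0 0.045 0.184 -0.052 0 0 -40; 0 0.0713 0.2212 -0.052 0 0 -44; 0 0.0713 0.2212 -0.052 0 0 -44; 0 0.0713 0.2212 -0.052 0 0 -44' 
python3 - <<'E'
from h import *
s=arm.read_state();print(s['tcp_pos']); X=lambda r:(630.3-.0837*r,-189+.9965*r)
need(*X(-65),145,94.8,'pre');need(*X(172),145,94.8,'x172');snap('wrist','w7')
w=cv2.imread('pics/w7.png',0)
print('row60',w[60,280:360:2]);print('row215',w[215,280:360:2])
E
```

```text
time: 17.6
tcp_pos: [635.3, -253.0, 297.4]
eef_rot: [-0.001, 0.677, 0.736, -0.001]
wrist_force: [-0.9, -0.4, -1.3]
gripper_width: 0.172
gripper_force: 60.0
[ 635.33503034 -253.01100684  297.37253869]
pre dx -0.0008 dy 0.0003 dz -0.0026 az 0.05 yaw 94.8
x172 dx 0.2362 dy 0.0005 dz -0.0026 az 0.05 yaw 94.8
row60 [61 43 43 41 41 43 43 42 42 43 44 44 42 53 80 82 82 84 83 81 83 85 83 84
 89 97 96 98 90 53 45 45 48 46 45 45 46 48 46 48]
row215 [140 141 145 168 178 139 138 140 143 144 146 150 152 155 157 157 158 161
 162 162 162 163 161 162 160 158 164 165 160 152 149 146 144 142 140 138
 148 181 191 194]
```

```bash
python3 -m handwheel '0 0.01 0.0005 -0.0025 0 0 0; 0 0.025 0.0005 -0.0025 0 0 0; 0 0.04 0.0005 -0.0025 0 0 0; 0 0.055 0.0005 -0.0025 0 0 0; 0 0.07 0.0005 -0.0025 0 0 0; 0 0.085 0.0005 -0.0025 0 0 0; 0 0.1 0.0005 -0.0025 0 0 0; 0 0.115 0.0005 -0.0025 0 0 0; 0 0.13 0.0005 -0.0025 0 0 0; 0 0.13 0.0005 -0.0025 0 0 0' 
python3 -m handwheel '0 0.02 0 0 0 0 0; 0 0.04 0 0 0 0 0; 0 0.06 0 0 0 0 0; 0 0.08 0 0 0 0 0; 0 0.1 0 0 0 0 0; 0 0.105 0 0 0 0 0; 0 0.105 0 0 0 0 0; 0 0.105 0 0.002 0 0 0; 0 0.105 0 0.004 0 0 0; 0 0.105 0 0.0045 0 0 0' 
python3 -m handwheel '0 0 0 0.0005 0 0 0; 0.04 0 0 0.0005 0 0 0; 0.045 0 0 0.0005 0 0 0; 0.045 0 0 0 0 0 0; 0.045 0 0 -0.02 0 0 0; 0.045 0 0 -0.06 0 0 0; 0.045 0 -0.03 -0.08 0 0 0; 0.045 0 -0.07 -0.08 0 0 0; 0.045 0 -0.07 -0.08 0 0 0; 0.045 0 -0.07 -0.08 0 0 0'
python3 - <<'E'
from h import *
need(431.5,-82.4,91,35.5,'Hc -');need(431.5,-82.4,91,125.5,'Hc +');
t=snap('top','top3');snap('wrist','w8');a=cv2.imread('pics/top0.png');b=cv2.imread('pics/top3.png')
for n,(u,v) in dict(Hc=(350,257),Hd=(309,253)).items():
    m=cv2.matchTemplate(b[v-25:v+25,u-30:u+30],a[v-11:v+11,u-11:u+11],cv2.TM_CCOEFF_NORMED);_,q,_,l=cv2.minMaxLoc(m);print(n,round(q,2),l[0]-19,l[1]-14)
E
```

```text
time: 18.65
tcp_pos: [625.1, -120.5, 301.4]
eef_rot: [-0.001, 0.675, 0.738, 0.001]
wrist_force: [1.1, -0.2, -2.2]
gripper_width: 0.175
gripper_force: 59.9
time: 19.65
tcp_pos: [615.8, -20.7, 296.8]
eef_rot: [-0.0, 0.678, 0.735, -0.0]
wrist_force: [-0.4, 0.1, -2.3]
gripper_width: 0.173
gripper_force: 60.0
time: 20.65
tcp_pos: [545.7, -25.3, 377.7]
eef_rot: [0.0, 0.677, 0.736, 0.001]
wrist_force: [0.5, 0.5, -0.3]
gripper_width: 0.525
gripper_force: 0.0
Hc - dx -0.0473 dy -0.1185 dz 0.1317 az 59.29 yaw 94.8
Hc + dx -0.0473 dy -0.1185 dz 0.1317 az -30.71 yaw 94.8
Hc 0.16 -5 6
Hd 0.37 11 7
```

```bash
python3 - <<'E'
from h import *
snap('scene','s8');a=cv2.imread('pics/scene0.png');b=cv2.imread('pics/s8.png')
for n,(u,v) in dict(Hc=(301,180),Hd=(342,182)).items():
    m=cv2.matchTemplate(b[v-36:v+36,u-34:u+34],a[v-21:v+16,u-12:u+12],cv2.TM_CCOEFF_NORMED);_,q,_,l=cv2.minMaxLoc(m);print(n,round(q,2),l[0]-22,l[1]-15)
E
python3 -m handwheel '0.045 -0.012 -0.03 0 0 0 -8; 0.045 -0.025 -0.06 0 0 0 -16; 0.045 -0.04 -0.09 0 0 0 -24; 0.045 -0.0473 -0.1185 0 0 0 -30.7; 0.045 -0.0473 -0.1185 0 0 0 -30.7; 0.045 -0.0473 -0.1185 0 0 0 -30.7; 0.045 -0.0473 -0.1185 0.03 0 0 -30.7; 0.045 -0.0473 -0.1185 0.05 0 0 -30.7; 0.045 -0.0473 -0.1185 0.05 0 0 -30.7; 0.045 -0.0473 -0.1185 0.05 0 0 -30.7' 
python3 - <<'E'
from h import *
c=snap('wrist','w9');need(431.5,-82.4,91,125.5)
print([proj(c,[431.5+dx,-82.4+dy,103]) for dx in(-8,8) for dy in (-8,8)])
E
```

```text
Hc 0.43 19 -13
Hd 0.81 0 0
time: 21.8
tcp_pos: [433.3, -81.9, 327.4]
eef_rot: [0.0, 0.458, 0.889, -0.0]
wrist_force: [-0.5, 0.3, 0.9]
gripper_width: 0.527
gripper_force: 0.0
 dx 0.0008 dy -0.0018 dz 0.0820 az 0.03 yaw 125.5
[array([300.71773564, 223.15052599]), array([314.53252551, 204.71779858]), array([320.14739516, 235.9500483 ]), array([334.14075015, 218.00180902])]
```

```bash
python3 - <<'E'
from h import *
w=cv2.GaussianBlur(cv2.imread('pics/w9.png',0),(3,3),0)
for r in range(150,290,6): print(r,' '.join('%3d'%x for x in w[r,262:378:4]))
E
```

```text
150 108 108 107 103 114 126 130 132 117 116 120 124 147 117 115 115 119 180 188 187 186 188 181 183 188 190 185 187 187
156 108 108 106 108 101 110 122 128 132 126 115 116 116 113 115 115 117 180 191 192 187 180 191 189 187 187 187 190 185
162 106 106 105  93  92  91  90  98 120 124 114 113 117 119 120 118 121 174 183 186 187 185 183 182 191 187 192 187 185
168 110 106 105  93  91  93  92  91  95 108 117 128 149 160 164 162 157 135 136 185 186 186 187 184 184 184 188 189 182
174 107 106 105  95  91  99 102  89  91  96 133 163 168 170 170 169 167 162 163 163 186 187 186 184 186 184 186 188 187
180 107 104 106 101 143 163 147  92  93 119 134 158 172 176 176 170 166 165 162 217 177 184 190 184 188 188 186 187 180
186 114 130 159 175 170 167 171 145 108 126 132 125 122 129 128 128 121 114 164 222 203 185 184 185 186 186 188 190 188
192 170 175 177 177 174 180 175 172 168 126 104 100 102 124 127 126 125 126 123 179 195 188 188 183 188 189 187 184 182
198 172 179 181 174 177 178 174 171 174 134  98  96  76  76  82  81  80 113 128 131 168 186 183 190 191 189 186 185 185
204 174 179 176 173 
[... 1079 characters left out ...]
 190 201 196 192 177 181 182 179 180 174 178 178 182 175 176 180 176 180 183 186 183 177  82  14  28
264  66  16  14  50 197 199 203 202 197 185 173 174 172 178 177 178 181 177 180 180 176 176 181 179 178 174  65  14  17
270  32  15  15  40 196 198 202 199 199 202 196 177 174 177 180 177 180 180 179 179 179 179 181 178 180 177  51  15  15
276  15  15  15  39 195 195 195 203 199 198 199 194 194 187 183 185 177 179 176 181 182 182 178 176 179 173  51  15  15
282  16  16  15  64 199 200 202 193 195 198 197 198 200 198 200 180 175 178 177 182 185 185 181 183 176 174  74  13  15
288  18  14  14 121 199 202 201 196 197 200 206 199 192 196 200 202 191 180 177 180 179 186 183 180 175 176 130  15  14
```

```bash
python3 -m handwheel '0.045 0.003 -0.001 0 0 0 0; 0.045 0.003 -0.001 0.02 0 0 0; 0.045 0.003 -0.001 0.05 0 0 0; 0.045 0.003 -0.001 0.075 0 0 0; 0.045 0.003 -0.001 0.081 0 0 0; 0.045 0.003 -0.001 0.082 0 0 0; 0.045 0.003 -0.001 0.082 0 0 0; 0.03 0.003 -0.001 0.082 0 0 0; 0.02 0.003 -0.001 0.082 0 0 0; 0 0.003 -0.001 0.082 0 0 0' 
python3 -m handwheel '0 0 0 0 0 0 0; 0 0 0 0 0 0 0; 0.0 0 0 0 0 0 0; 0 0 0 0 0 0 0; 0 0 0 0 0 0 0; 0 0 0 0 0 0 0; 0 0 0 0 0 0 0; 0 0 0 0 0 0 0; 0 0 0 0 0 0 0; 0 0 0 0 0 0 0' 60
python3 - <<'E'
from h import *
s=arm.read_state();z=s['tcp_pos'][2];print(s['tcp_pos'],z+52-155); X=lambda r:(630.3-.0837*r,-189+.9965*r)
need(500,-230,z-155,94.8,'way');need(*X(-65),z+52-155,94.8,'pre')
E
```

```text
time: 22.85
tcp_pos: [430.2, -80.5, 246.2]
eef_rot: [0.001, 0.458, 0.889, 0.001]
wrist_force: [-0.3, 0.1, 5.3]
gripper_width: 0.179
gripper_force: 58.6
time: 23.85
tcp_pos: [430.2, -80.6, 246.2]
eef_rot: [0.001, 0.458, 0.889, 0.001]
wrist_force: [-0.2, 0.4, 6.3]
gripper_width: 0.183
gripper_force: 58.6
[430.22359736 -80.55504661 246.18028348] 143.18028347852146
way dx -0.1622 dy -0.0300 dz -0.0000 az 30.70 yaw 125.5
pre dx -0.2604 dy 0.0667 dz -0.0520 az 30.70 yaw 125.5
```

```bash
python3 -m handwheel '0 0 0 -0.026 0 0 0; 0 0 0 -0.052 0 0 0; 0 -0.042 -0.008 -0.052 0 0 7; 0 -0.084 -0.016 -0.052 0 0 14; 0 -0.126 -0.024 -0.052 0 0 21; 0 -0.162 -0.03 -0.052 0 0 28; 0 -0.195 0.002 -0.052 0 0 30.7; 0 -0.228 0.034 -0.052 0 0 30.7; 0 -0.2604 0.0667 -0.052 0 0 30.7; 0 -0.2604 0.0667 -0.052 0 0 30.7' 
python3 -m handwheel '0 0 0 0 0 0 0; 0 0 0 0 0 0 0; 0 0 0 0 0 0 0; 0 0 0 0 0 0 0; 0 0 0 0 0 0 0; 0 0 0 0 0 0 0; 0 0 0 0 0 0 0; 0 0 0 0 0 0 0; 0 0 0 0 0 0 0; 0 0 0 0 0 0 0' 
python3 - <<'E'
from h import *
s=arm.read_state();print(s['tcp_pos']); X=lambda r:(630.3-.0837*r,-189+.9965*r)
need(*X(-65),143.4,94.8,'pre');need(*X(126),143.4,94.8,'x126');snap('wrist','w10')
w=cv2.imread('pics/w10.png',0)
print('row60',w[60,280:360:2]);print('row215',w[215,280:360:2])
E
```

```text
time: 24.85
tcp_pos: [640.5, -252.1, 295.7]
eef_rot: [0.002, 0.675, 0.738, 0.001]
wrist_force: [-0.1, 1.5, -2.2]
gripper_width: 0.179
gripper_force: 59.2
time: 25.85
tcp_pos: [635.1, -253.7, 297.2]
eef_rot: [-0.0, 0.677, 0.736, 0.0]
wrist_force: [0.7, -0.1, -1.2]
gripper_width: 0.181
gripper_force: 59.2
[ 635.06080496 -253.66666767  297.15226327]
pre dx -0.0002 dy 0.0007 dz -0.0012 az 0.01 yaw 94.8
x126 dx 0.1908 dy 0.0007 dz -0.0012 az 0.01 yaw 94.8
row60 [ 47  39  41  42  41  43  43  42  43  44  44  43  42  64  82  83  83  83
  84  86 100 105 105  98  88  86  88  94  76  43  43  43  44  45  45  45
  45  46  48  46]
row215 [141 140 145 152 156 142 140 141 144 145 148 148 150 152 154 155 156 156
 156 157 159 159 187 221 223 222 217 170 150 150 147 147 145 144 144 144
 174 188 193 195]
```

```bash
python3 -m handwheel '0 0.01 0.0007 -0.0015 0 0 0; 0 0.025 0.0007 -0.0015 0 0 0; 0 0.04 0.0007 -0.0015 0 0 0; 0 0.055 0.0007 -0.0015 0 0 0; 0 0.07 0.0007 -0.0015 0 0 0; 0 0.085 0.0007 -0.0015 0 0 0; 0 0.1 0.0007 -0.0015 0 0 0; 0 0.115 0.0007 -0.0015 0 0 0; 0 0.13 0.0007 -0.0015 0 0 0; 0 0.13 0.0007 -0.0015 0 0 0' 
python3 -m handwheel '0 0.02 0 0 0 0 0; 0 0.04 0 0 0 0 0; 0 0.06 0 0 0 0 0; 0 0.061 0 0 0 0 0; 0 0.061 0 0 0 0 0; 0 0.061 0 0 0 0 0; 0 0.061 0 0.002 0 0 0; 0 0.061 0 0.004 0 0 0; 0 0.061 0 0.0045 0 0 0; 0 0.061 0 0.0045 0 0 0' 
python3 -m handwheel '0 0 0 0 0 0 0; 0.04 0 0 0 0 0 0; 0.045 0 0 0 0 0 0; 0.045 0 0 0 0 0 0; 0.045 0 0 -0.02 0 0 0; 0.045 0 0 -0.06 0 0 0; 0.045 0 -0.03 -0.08 0 0 0; 0.045 0 -0.07 -0.08 0 0 0; 0.045 0 -0.07 -0.08 0 0 0; 0.045 0 -0.07 -0.08 0 0 0'
python3 - <<'E'
from h import *
snap('scene','s11');a=cv2.imread('pics/scene0.png');b=cv2.imread('pics/s11.png')
for n,(u,v) in dict(Hd=(342,182)).items():
    m=cv2.matchTemplate(b[v-36:v+36,u-34:u+34],a[v-21:v+16,u-12:u+12],cv2.TM_CCOEFF_NORMED);_,q,_,l=cv2.minMaxLoc(m);print(n,round(q,2),l[0]-22,l[1]-15)
need(427.5,22,140,120,'Hd')
E
```

```text
time: 26.9
tcp_pos: [625.2, -120.6, 298.4]
eef_rot: [-0.001, 0.675, 0.737, 0.001]
wrist_force: [0.1, -0.6, -0.5]
gripper_width: 0.173
gripper_force: 59.1
time: 27.9
tcp_pos: [619.7, -64.1, 294.3]
eef_rot: [0.0, 0.677, 0.736, -0.0]
wrist_force: [-0.4, -1.5, 1.4]
gripper_width: 0.175
gripper_force: 59.3
time: 28.9
tcp_pos: [549.4, -69.1, 374.4]
eef_rot: [-0.0, 0.677, 0.736, 0.001]
wrist_force: [0.1, -0.2, 0.7]
gripper_width: 0.529
gripper_force: 0.0
Hd 0.96 0 0
Hd dx 0.1007 dy -0.1148 dz 0.0795 az -25.17 yaw 94.8
```

```bash
python3 -m handwheel '0.045 0.025 -0.029 0 0 0 -7; 0.045 0.05 -0.057 0 0 0 -14; 0.045 0.075 -0.086 0 0 0 -21; 0.045 0.1007 -0.1148 0 0 0 -25; 0.045 0.1007 -0.1148 0 0 0 -25; 0.045 0.1007 -0.1148 0 0 0 -25; 0.045 0.1007 -0.1148 0.03 0 0 -25; 0.045 0.1007 -0.1148 0.048 0 0 -25; 0.045 0.1007 -0.1148 0.048 0 0 -25; 0.045 0.1007 -0.1148 0.048 0 0 -25' 
python3 - <<'E'
from h import *
c=snap('wrist','w12');need(427.5,22,91,120)
a=np.radians(30)
print([proj(c,[427.5+8*(np.cos(a)*i-np.sin(a)*j),22+8*(np.sin(a)*i+np.cos(a)*j),103]).round() for i,j in((-1,-1),(-1,1),(1,1),(1,-1))])
w=cv2.imread('pics/w12.png')[140:270,240:400]; s=cv2.imread('pics/s11.png')[170:260,220:370]
w=cv2.resize(w,None,fx=3,fy=3,interpolation=cv2.INTER_CUBIC); s=cv2.resize(s,(480,200),interpolation=cv2.INTER_CUBIC) if 0 else cv2.resize(s,None,fx=2.1,fy=2.1)
cv2.imwrite('pics/m12.png',np.hstack([w,cv2.copyMakeBorder(s,0,390-s.shape[0],0,0,0)]))
E
```

```text
time: 29.95
tcp_pos: [428.4, 21.1, 326.5]
eef_rot: [0.001, 0.502, 0.865, -0.0]
wrist_force: [-0.1, -0.7, 0.6]
gripper_width: 0.525
gripper_force: 0.0
 dx 0.0012 dy -0.0005 dz 0.0810 az -0.28 yaw 119.7
[array([308., 231.]), array([307., 209.]), array([332., 209.]), array([331., 231.])]
```

View pics/m12.png

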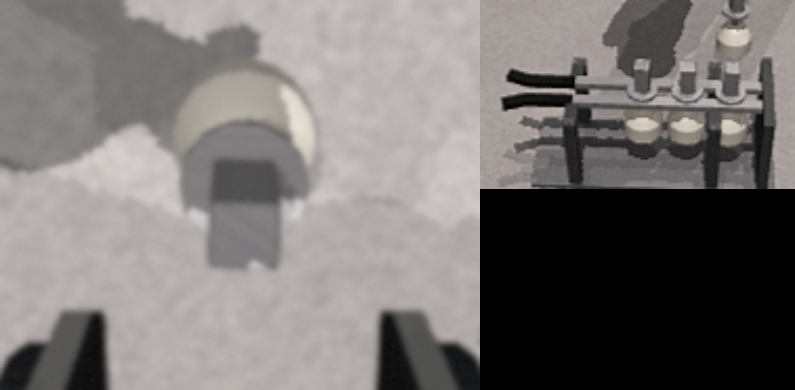

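Hd's tab is square to the fingers, with its top spanning columns 309–333 and rows 207–229 in the full picture. The scene crop shows three white holders hanging upright on bare steel. Now I'll take the last one.

```bash
python3 -m handwheel '0.045 0.0025 0.0005 0 0 0 0; 0.045 0.0025 0.0005 0.02 0 0 0; 0.045 0.0025 0.0005 0.05 0 0 0; 0.045 0.0025 0.0005 0.075 0 0 0; 0.045 0.0025 0.0005 0.08 0 0 0; 0.045 0.0025 0.0005 0.081 0 0 0; 0.045 0.0025 0.0005 0.081 0 0 0; 0.03 0.0025 0.0005 0.081 0 0 0; 0.02 0.0025 0.0005 0.081 0 0 0; 0 0.0025 0.0005 0.081 0 0 0' 
python3 -m handwheel '0 0 0 0 0 0 0; 0 0 0 0 0 0 0; 0.0 0 0 0 0 0 0; 0 0 0 0 0 0 0; 0 0 0 0 0 0 0; 0 0 0 0 0 0 0; 0 0 0 0 0 0 0; 0 0 0 0 0 0 0; 0 0 0 0 0 0 0; 0 0 0 0 0 0 0' 60
python3 - <<'E'
from h import *
s=arm.read_state();z=s['tcp_pos'][2];print(s['tcp_pos'],z+52-155); X=lambda r:(630.3-.0837*r,-189+.9965*r)
need(500,-230,z-155,94.8,'way');need(*X(-65),z+52-155,94.8,'pre')
E
```

```text
time: 31.0
tcp_pos: [427.0, 24.1, 246.2]
eef_rot: [0.001, 0.501, 0.865, 0.001]
wrist_force: [-0.9, 0.2, 5.8]
gripper_width: 0.178
gripper_force: 59.0
time: 32.0
tcp_pos: [427.0, 24.1, 246.2]
eef_rot: [0.001, 0.502, 0.865, 0.001]
wrist_force: [-0.7, 0.8, 7.0]
gripper_width: 0.174
gripper_force: 59.2
[427.043636    24.10705264 246.20554555] 143.20554555466788
way dx -0.2568 dy -0.0630 dz -0.0000 az 25.00 yaw 119.8
pre dx -0.3448 dy 0.0430 dz -0.0520 az 25.00 yaw 119.8
```

```bash
python3 -m handwheel '0 0 0 -0.026 0 0 0; 0 0 0 -0.052 0 0 0; 0 -0.043 -0.01 -0.052 0 0 5; 0 -0.086 -0.021 -0.052 0 0 10; 0 -0.129 -0.031 -0.052 0 0 15; 0 -0.172 -0.042 -0.052 0 0 20; 0 -0.215 -0.052 -0.052 0 0 25; 0 -0.257 -0.063 -0.052 0 0 25; 0 -0.285 -0.03 -0.052 0 0 25; 0 -0.315 0.005 -0.052 0 0 25' 
python3 - <<'E'
from h import *
s=arm.read_state(); X=lambda r:(630.3-.0837*r,-189+.9965*r)
need(*X(-65),143.4,94.8,'pre')
E
```

```text
time: 33.0
tcp_pos: [587.1, -249.1, 297.1]
eef_rot: [-0.0, 0.678, 0.735, -0.0]
wrist_force: [0.7, 0.2, 0.0]
gripper_width: 0.17
gripper_force: 59.0
pre dx -0.0085 dy 0.0481 dz -0.0013 az -0.24 yaw 94.6
```

```bash
python3 -m handwheel '0 -0.005 0.025 0 0 0 0; 0 -0.0105 0.047 0 0 0 0; 0 -0.0105 0.047 0 0 0 0; 0 -0.0105 0.047 0 0 0 0; 0 -0.0105 0.047 0 0 0 0; 0 -0.0105 0.047 0 0 0 0; 0 -0.0105 0.047 0 0 0 0; 0 -0.0105 0.047 0 0 0 0; 0 -0.0105 0.047 0 0 0 0; 0 -0.0105 0.047 0 0 0 0' 
python3 - <<'E'
from h import *
s=arm.read_state();print(s['tcp_pos']); X=lambda r:(630.3-.0837*r,-189+.9965*r)
need(*X(-65),143.4,94.8,'pre');need(*X(80),143.4,94.8,'x80');snap('wrist','w13')
w=cv2.imread('pics/w13.png',0)
print('row60',w[60,280:360:2]);print('row215',w[215,280:360:2])
E
```

```text
time: 34.0
tcp_pos: [634.9, -253.3, 297.3]
eef_rot: [0.0, 0.677, 0.736, 0.0]
wrist_force: [1.1, 0.4, -1.7]
gripper_width: 0.178
gripper_force: 59.1
[ 634.92095838 -253.33092466  297.27352715]
pre dx -0.0005 dy 0.0008 dz -0.0011 az 0.00 yaw 94.8
x80 dx 0.1445 dy 0.0008 dz -0.0011 az 0.00 yaw 94.8
row60 [52 38 37 36 35 38 37 37 36 38 40 40 44 62 81 83 82 82 82 84 94 88 85 86
 85 86 83 84 72 43 44 42 42 41 43 45 43 45 46 47]
row215 [140 140 146 168 174 140 141 143 144 146 149 149 150 154 154 155 156 158
 158 158 159 160 159 159 197 232 233 211 154 150 148 147 144 142 141 141
 165 188 192 194]
```

```bash
python3 -m handwheel '0 0.01 0.0008 -0.0015 0 0 0; 0 0.025 0.0008 -0.0015 0 0 0; 0 0.04 0.0008 -0.0015 0 0 0; 0 0.055 0.0008 -0.0015 0 0 0; 0 0.07 0.0008 -0.0015 0 0 0; 0 0.085 0.0008 -0.0015 0 0 0; 0 0.1 0.0008 -0.0015 0 0 0; 0 0.115 0.0008 -0.0015 0 0 0; 0 0.13 0.0008 -0.0015 0 0 0; 0 0.1465 0.0008 -0.0015 0 0 0' 
python3 -m handwheel '0 0 0 0 0 0 0; 0 0 0 0 0 0 0; 0 0 0 0.002 0 0 0; 0 0 0 0.004 0 0 0; 0 0 0 0.0045 0 0 0; 0 0 0 0.0045 0 0 0; 0.03 0 0 0.0045 0 0 0; 0.045 0 0 0.0045 0 0 0; 0.045 0 0 0.004 0 0 0; 0.045 0 0 0.002 0 0 0' 
python3 -m handwheel '0.045 0 0 -0.02 0 0 0; 0.045 0 0 -0.06 0 0 0; 0.045 0 -0.03 -0.09 0 0 0; 0.045 0 -0.07 -0.09 0 0 0; 0.045 0.04 -0.09 -0.09 0 0 0; 0.045 0.09 -0.09 -0.09 0 0 0; 0.045 0.13 -0.09 -0.09 0 0 0; 0.045 0.17 -0.09 -0.09 0 0 0; 0.045 0.17 -0.09 -0.09 0 0 0; 0.045 0.17 -0.09 -0.09 0 0 0'
python3 - <<'E'
from h import *
snap('scene','s14');snap('wrist','w14');snap('top','top14')
s=cv2.imread('pics/s14.png'); a=cv2.resize(s[150:275,215:515],(750,312),interpolation=cv2.INTER_CUBIC)
t=cv2.imread('pics/top14.png'); b=cv2.resize(t[140:260,150:420],(630,280),interpolation=cv2.INTER_CUBIC)
cv2.imwrite('pics/m14.png',np.vstack([a,cv2.copyMakeBorder(b,0,0,0,120,0)]));print(arm.read_state()['tcp_pos'])
E
```

```text
time: 35.05
tcp_pos: [623.3, -106.4, 298.8]
eef_rot: [0.0, 0.677, 0.736, -0.0]
wrist_force: [0.6, -2.6, -1.8]
gripper_width: 0.177
gripper_force: 59.1
time: 36.05
tcp_pos: [623.5, -107.1, 296.6]
eef_rot: [-0.0, 0.677, 0.736, -0.0]
wrist_force: [-0.0, 0.8, -0.8]
gripper_width: 0.531
gripper_force: 0.0
time: 37.05
tcp_pos: [519.5, 55.4, 386.9]
eef_rot: [0.0, 0.676, 0.737, 0.0]
wrist_force: [0.3, -0.2, 0.2]
gripper_width: 0.527
gripper_force: 0.0
[519.65822466  52.76474071 386.90967152]
```

View pics/m14.png

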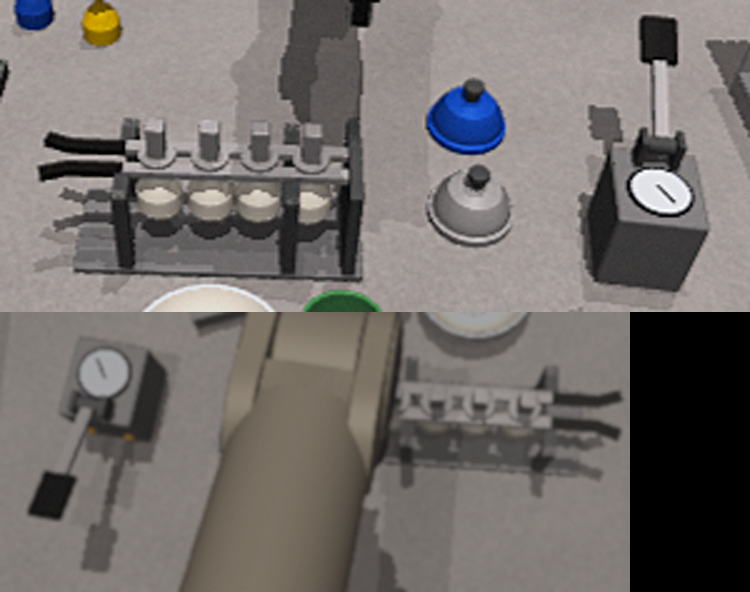

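All four white holders hang on bare steel; in the scene crop the last disc's left edge (col 137) is past the sleeve end (col 122). The lever pad is at about scene px (478,165), and the steel bell's plunger at about (406,219). I'll refine both numerically.

```bash
python3 - <<'E'
from h import *
np.set_printoptions(precision=1,suppress=True,linewidth=200)
def dark(tag,u0,u1,v0,v1,th):
    g=cv2.imread(f'pics/{tag}.png',0)[v0:v1,u0:u1]; n,l,st,ce=cv2.connectedComponentsWithStats((g<th).astype(np.uint8))
    i=1+np.argmax(st[1:,4]);return ce[i]+[u0,v0],st[i]+np.array([u0,v0,0,0,0])
for a in [('s14',462,495,150,182,48),('top14',160,186,203,232,48),('top0',160,186,203,232,48),('s14',392,420,208,230,75),('top0',245,270,180,205,70)]:print(a,*dark(*a))
g=cv2.imread('pics/s14.png',0);print(g[212:230,398:416]);g=cv2.imread('pics/top0.png',0);print(g[184:202,246:270])
w=load('w14')
for X in([557,180,62],[597,340,95],[453,343,157]):print(proj(w,X))
E
```

```text
('s14', 462, 495, 150, 182, 48) [478.1 165.6] [471 157  15  19 249]
('top14', 160, 186, 203, 232, 48) [172.  218.4] [163 209  19  20 251]
('top0', 160, 186, 203, 232, 48) [172.  218.4] [163 209  19  20 254]
('s14', 392, 420, 208, 230, 75) [405.4 221.3] [401 217  10   9  49]
('top0', 245, 270, 180, 205, 70) [256.7 194. ] [255 193   4   3   7]
[[160 158 157 155 144 132 132 149 159 157 154 159 164 159 157 156 155 160]
 [161 164 166 167 159 160 164 166 167 170 167 161 158 156 158 156 158 159]
 [160 164 160 163 158 153 162 166 166 163 162 157 158 159 158 160 159 157]
 [163 166 164 160 162 166 166 151 145 160 165 159 156 157 157 158 156 159]
 [162 166 162 158 167 145 108  84  83  88 113 154 166 160 159 155 155 158]
 [158 160 161 165 131  84  68  68  67  68  69  96 150 166 158 156 154 157]
 [122 137 166 178 116  63  69  74  75  72  69  71 106 152 159 156 156 158]
 [129 141 153 144  80  66  76  75  75  75  75  69  68 139 165 162 164 165]
 [148 156 163 106  30  52  77  80  80  79  78  73  78 141 168 166 165 162]
 [150 158 123  91  48  16  61  84  85  86  83  71  49 132 160 161 165 170]
 [157 
[... 1723 characters left out ...]
66  67  71  80  99 117 126 125 126 123 111  92  87  84  79]
 [111 125 126 127 126 116  96  77  72  74  82  90 102 118 125 127 125 125 120 106  91  85  83  77]
 [107 123 127 127 128 124 112  97  92  95 100 105 117 127 129 127 126 124 115  98  88  85  83  76]
 [ 98 114 126 127 128 127 121 113 108 110 116 118 124 130 130 128 127 122 108  93  86  83  80  74]
 [ 90 104 118 125 126 128 126 127 123 124 130 131 131 131 128 127 123 112  98  88  85  82  79  73]
 [ 86  92 105 117 124 125 128 128 129 129 130 131 130 128 126 121 112  99  90  85  83  81  75  75]
 [ 84  86  94 104 115 122 124 126 127 128 128 128 126 125 120 110  96  88  85  83  83  79  72  81]]
[376.2  45.6]
[ 486.9 -245.3]
[ 217.4 -459.9]
```

```bash
python3 - <<'E'
from h import *
s,t=load('s14'),load('top0')
print(tri([(s,406.4,219),(t,254.6,191.6)]),onz(s,406.4,219,62),onz(t,254.6,191.6,62))
print(tri([(s,478.2,164.8),(t,172,218.2)]),onz(s,478.2,164.8,157),onz(t,172,218.2,157))
x=onz(t,172,218.2,157)
need(x[0],x[1],250,94.8,'above pad')
E
```

```text
(array([560.95043678, 185.01634559,  61.50519351]), [np.float64(2.04983741696698), np.float64(2.0498374169669678)]) [561.06487488 187.00788296  62.        ] [560.77843594 182.83514403  62.        ]
(array([454.2430372 , 343.38947631, 157.09952957]), [np.float64(1.8223867037210475), np.float64(1.8223867037208337)]) [453.43795323 345.44037251 157.        ] [454.0766635  341.48332039 157.        ]
above pad dx 0.2931 dy -0.0420 dz -0.0181 az -0.16 yaw 94.6
```

```bash
python3 -m handwheel '0 0.04 -0.006 0 0 0 0; 0 0.085 -0.012 0 0 0 0; 0 0.13 -0.018 0 0 0 0; 0 0.175 -0.025 0 0 0 0; 0 0.22 -0.031 0 0 0 0; 0 0.26 -0.038 0 0 0 0; 0 0.294 -0.042 0 0 0 0; 0 0.294 -0.042 0 0 0 0; 0 0.294 -0.042 0.02 0 0 0; 0 0.294 -0.042 0.04 0 0 0' 20
python3 -m handwheel '0 0 0 0 0 0 0; 0 0 0 0.015 0 0 0; 0 0 0 0.03 0 0 0; 0 0 0 0.045 0 0 0; 0 0 0 0.06 0 0 0; 0 0 0 0.07 0 0 0; 0 0 0 0.08 0 0 0; 0 0 0 0.085 0 0 0; 0 0 0 0.088 0 0 0; 0 0 0 0.09 0 0 0'
python3 -m handwheel '0 0 0 0.002 0 0 0; 0 0 0 0.003 0 0 0; 0 0 0 0.004 0 0 0; 0 0 0 0.004 0 0 0; 0 0 0 0.004 0 0 0; 0 0 0 0.004 0 0 0; 0 0 0 0.004 0 0 0; 0 0 0 0.004 0 0 0; 0 0 0 0.004 0 0 0; 0 0 0 0.004 0 0 0'
python3 - <<'E'
from h import *
s=arm.read_state();print(s['tcp_pos'],s['wrist_force']); snap('scene','s15')
E
```

```text
time: 38.2
tcp_pos: [454.5, 342.5, 346.8]
eef_rot: [0.0, 0.678, 0.735, 0.001]
wrist_force: [-0.9, -0.7, -0.7]
gripper_width: -0.005
gripper_force: 0.0
time: 39.2
tcp_pos: [455.0, 343.9, 257.7]
eef_rot: [0.001, 0.677, 0.736, 0.002]
wrist_force: [-1.2, -1.9, 16.8]
gripper_width: -0.004
gripper_force: 8.1
time: 40.2
tcp_pos: [455.6, 343.7, 257.0]
eef_rot: [0.0, 0.677, 0.736, 0.003]
wrist_force: [-5.3, -4.9, 29.6]
gripper_width: -0.004
gripper_force: 14.7
[455.56868078 343.66178198 256.96348087] [-5.34564732 -4.91766667 29.58750678]
```

The force rose to 30 N with the tip at 84 mm, so the lever is at its stop. I'll release it and go over the bell.

```bash
python3 -m handwheel '0 0 0 -0.015 0 0 0; 0 0 0 -0.035 0 0 0; 0 0 0 -0.055 0 0 0; 0 0 0 -0.075 0 0 0; 0 0 0 -0.1 0 0 0; 0 0 0 -0.13 0 0 0; 0 0 0 -0.13 0 0 0; 0 0 0 -0.13 0 0 0; 0 0 0 -0.13 0 0 0; 0 0 0 -0.13 0 0 0'
python3 - <<'E'
from h import *
need(561,185,113,94.8,'bell(tip 95)');snap('scene','s16');snap('wrist','w16')
def d(tag):
    g=cv2.imread(f'pics/{tag}.png',0)[140:200,455:500];n,l,st,ce=cv2.connectedComponentsWithStats((g<48).astype(np.uint8));i=1+np.argmax(st[1:,4]);return ce[i]+[455,140],st[i]
print(d('s14'),d('s16'))
E
```

```text
time: 41.25
tcp_pos: [452.7, 343.8, 381.2]
eef_rot: [0.0, 0.677, 0.736, -0.001]
wrist_force: [1.2, -0.5, 0.4]
gripper_width: -0.0
gripper_force: 0.0
bell(tip 95) dx -0.1673 dy 0.0946 dz 0.1132 az 0.00 yaw 94.8
(array([478.10843373, 165.63855422]), array([ 16,  17,  15,  19, 249], dtype=int32)) (array([478.116, 165.604]), array([ 16,  17,  15,  19, 250], dtype=int32))
```

```bash
python3 -m handwheel '0 -0.04 0.023 0 0 0 0; 0 -0.08 0.046 0 0 0 0; 0 -0.12 0.07 0 0 0 0; 0 -0.167 0.0946 0 0 0 0; 0 -0.167 0.0946 0 0 0 0; 0 -0.167 0.0946 0.03 0 0 0; 0 -0.167 0.0946 0.07 0 0 0; 0 -0.167 0.0946 0.1 0 0 0; 0 -0.167 0.0946 0.113 0 0 0; 0 -0.167 0.0946 0.113 0 0 0'
python3 -m handwheel '0 0 0 0 0 0 0; 0 0 0 0.01 0 0 0; 0 0 0 0.02 0 0 0; 0 0 0 0.028 0 0 0; 0 0 0 0.033 0 0 0; 0 0 0 0.036 0 0 0; 0 0 0 0.039 0 0 0; 0 0 0 0.041 0 0 0; 0 0 0 0.041 0 0 0; 0 0 0 0.041 0 0 0'
```

```text
time: 42.35
tcp_pos: [560.5, 185.6, 267.8]
eef_rot: [-0.001, 0.677, 0.736, -0.002]
wrist_force: [0.2, -0.1, 0.5]
gripper_width: 0.0
gripper_force: 0.0
time: 43.35
tcp_pos: [561.1, 185.4, 228.9]
eef_rot: [-0.0, 0.677, 0.736, -0.0]
wrist_force: [-3.4, -0.4, 4.6]
gripper_width: 0.003
gripper_force: 2.1
```

```bash
python3 -m handwheel '0 0 0 0.001 0 0 0; 0 0 0 0.002 0 0 0; 0 0 0 0.003 0 0 0; 0 0 0 0.004 0 0 0; 0 0 0 0.005 0 0 0; 0 0 0 0.005 0 0 0; 0 0 0 0.005 0 0 0; 0 0 0 0.005 0 0 0; 0 0 0 0.005 0 0 0; 0 0 0 0.005 0 0 0'
python3 -c "
from h import *
snap('scene','s17')"
```

```text
time: 44.35
tcp_pos: [561.6, 185.1, 227.2]
eef_rot: [-0.001, 0.677, 0.736, 0.0]
wrist_force: [-10.7, -0.8, 27.7]
gripper_width: 0.001
gripper_force: 14.0
```

The force reached 28 N with the tip at 54 mm, so the plunger is at its stop. I'll release it, withdraw and check everything numerically.

```bash
python3 -m handwheel '0 0 0 -0.01 0 0 0; 0 0 0 -0.03 0 0 0; 0 0 0 -0.06 0 0 0; 0 0 0 -0.1 0 0 0; 0 0 0 -0.14 0 0 0; 0 0.04 -0.03 -0.16 0 0 0; 0 0.08 -0.06 -0.16 0 0 0; 0 0.08 -0.06 -0.16 0 0 0; 0 0.08 -0.06 -0.16 0 0 0; 0 0.08 -0.06 -0.16 0 0 0'
python3 - <<'E'
from h import *
snap('scene','s18');a=cv2.imread('pics/s14.png').astype(int);b=cv2.imread('pics/s18.png').astype(int)
d=np.abs(a-b).sum(2)
for n,(u0,u1,v0,v1) in dict(rail=(230,352,195,262),tray=(160,222,150,215),bellplunger=(398,412,213,228),pad=(468,490,153,180),bowl_tumbler=(262,370,262,325)).items(): print(n,(d[v0:v1,u0:u1]>60).sum(),(v1-v0)*(u1-u0))
o=cv2.imread('pics/scene0.png').astype(int)
print('vs start bowl/tumbler/jbox',(np.abs(o-b).sum(2)[268:335,262:475]>60).sum())
s=arm.read_state();print(s['wrist_force'],s['tcp_pos'])
E
```

```text
time: 45.4
tcp_pos: [495.5, 259.4, 383.6]
eef_rot: [0.001, 0.677, 0.736, 0.0]
wrist_force: [0.2, -0.5, 0.6]
gripper_width: 0.001
gripper_force: 0.0
rail 808 8174
tray 0 4030
bellplunger 31 210
pad 0 594
bowl_tumbler 150 6804
vs start bowl/tumbler/jbox 13
[-0.2840053  -0.46307526 -0.38390743] [495.80072048 258.84480819 383.55227329]
```

```bash
python3 - <<'E'
from h import *
a=cv2.imread('pics/s14.png');b=cv2.imread('pics/s18.png')
for n,(u,v,h) in dict(t1=(277,207,12),t2=(299,207,12),t3=(319,208,12),t4=(340,208,12),b1=(279,230,8),b2=(299,230,8),b3=(319,230,8),plunger=(406,222,9)).items():
    m=cv2.matchTemplate(b[v-h-10:v+h+10,u-h-10:u+h+10],a[v-h:v+h,u-h:u+h],cv2.TM_CCOEFF_NORMED);_,q,_,l=cv2.minMaxLoc(m);print(n,round(q,2),l[0]-10,l[1]-10)
E
```

```text
t1 1.0 0 0
t2 0.98 0 0
t3 0.97 0 0
t4 0.76 0 0
b1 1.0 0 0
b2 1.0 0 0
b3 0.99 0 0
plunger 0.97 0 0
```

Nothing has shifted; the differences come from the arm's shadow. I'm handing the job in.

```bash
python3 -c "
from bench import arm
print(arm.job_done())"
```

```text
the job is handed in; nothing more can be done
None
```

I handed the job in at about 45 s with all steps carried out: the black holder stands in the tray, four white holders hang past the sleeves, and the lever and then the bell plunger were pressed to their stops and are back up. The hand-in returned no verdict.

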